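Slide stripped engine parts home in the sloped tray and drop its keeper bar across

TASK

The air cleaner box and the finned cylinder head are hanging over the front of the sloped parts tray. Gently push each one down its own lane, without lifting it off the tray, until it sits square against the back stop, then swing the keeper bar over to the front and all the way down so nothing can slide out. Leave the other things on the bench where they are.

Things in the scene. Friction and masses are not known exactly. Their poses are not given: they have to be found in the camera images.
- tray: Fixed grey steel parts tray on a stand, sloping down away from the robot at 0.24 rad; two lanes, rubber floor, open high front, no front wall. Origin: on the floor at the inner face of the back stop, mid-width, 30 mm above the bench. x runs down the slope to the stop (floor from x = -200 mm to 0), y left, z square off the floor. Stop 35 mm high, divider (y = 0, x from -130 mm) 22 mm, side walls 50 mm.
- lane_left (a point): Front edge of the left lane: on the floor, mid-lane, at tray x = -200 mm, y = +55.5 mm. Each lane is 108 mm wide inside, walls 3 mm thick, and runs parallel to the tray's x axis. Parts stay where they are on the slope until pushed.
- lane_right (a point): Front edge of the right lane: on the floor, mid-lane, at tray x = -200 mm, y = -55.5 mm. The side walls are cut down to shoulders 18.5 mm high for tray x below -151 mm.
- keeper (a joint): Angle of the keeper bar, rad: a U-shaped bail of 10 mm steel bar, its two arms outside the side walls. 0 = thrown back, arms 40 degrees above the floor plane on the back-stop side; grows as it swings up, over and to the front; 2.602 = its limit, fully down on the front shoulders. Starts at 0 to 0.35. Stiff pivots: it stays where it is left, about 2 N at the bar moves it.
- keeper_pivot (a point): Middle of the keeper's pivot line, parallel to the tray's y axis, at tray x = -85 mm, z = 40 mm. The cross bar's centre line runs 101.3 mm from it; seen along the tray's y axis the arms stand at 0.698 + joint rad from tray +x, turning towards +z. Fully down the cross bar is at tray x = -185 mm, z = 24 mm.
- keeper_mid (a point): Middle of the keeper's cross bar, on its centre line; the bar is 241 mm long, parallel to the tray's y axis, and here wears a black plastic sleeve 14 mm thick and 90 mm long. It can be hooked, pinched or pushed.
- air_cleaner: Air cleaner box, black plastic base and red plastic cover held shut by a steel spring clip across the middle: 140 mm long (x) by 92 mm wide (y; 95 over the clip) by 50 mm high (z), about 0.3 kg. Origin at the centre of its underside. It lies flat in one lane (either one) with its x axis roughly down the lane, its near end sticking about 35 mm out over the tray's front edge. Home: origin at tray x = -70 mm.
- cylinder_head: Cast aluminium cylinder head with nine cooling fins along its length: 120 mm long (x) by 90 mm wide (y) by 46 mm high (z), with a spark plug standing in its middle up to 78 mm; about 0.55 kg. Origin at the centre of its underside. It lies flat in the other lane with its x axis roughly down the lane, its near end sticking about 25 mm out over the tray's front edge. Home: origin at tray x = -60 mm.
- spring_compressor: Bystander: blue steel C-shaped valve spring compressor with a steel screw and T-handle, about 195 mm long, 100 mm wide, 22 mm high, lying on the bench to the right. Origin at the middle of its underside.
- plug_boot: Bystander: black rubber L-shaped spark plug boot, about 65 by 65 mm, 25 mm high, lying on the bench to the left. Origin at its underside near the elbow.
- drain_plug: Bystander: brass drain plug standing on its hex head, 42 mm wide and 45 mm high, on the bench to the left. Origin at the centre of its underside.
Not all that is in view belongs to the job. There is more than one size of the cylinder_head; the one meant has the size given above.

How it is judged:
On the way, in this order (a step that is already met when the one before it is completed fails the run):
1. both parts slid down their lanes, square against the back stop (x of air_cleaner in the frame of tray above -0.074 m and z of each of air_cleaner, cylinder_head in the frame of tray below 0.006 m and angle between the x axis of each of air_cleaner, cylinder_head and the x axis of tray, either way round below 0.05 rad and (y of air_cleaner in the frame of tray above 0.04 m or y of air_cleaner in the frame of tray below -0.04 m) and x of cylinder_head in the frame of tray above -0.064 m and (y of cylinder_head in the frame of tray above 0.04 m or y of cylinder_head in the frame of tray below -0.04 m)), for 0.2 s.
2. the keeper bar swung to the front and fully down (value of joint keeper above 2.51 rad), for 0.2 s.
At the end, for the whole second after the job is handed in: The air cleaner and the cylinder head each lie flat in a lane, within 4 mm of the back stop and within 0.05 rad (3 degrees) of square to it, at rest, and the keeper bar is down within 0.09 rad (9 mm at the bar) of its limit (all of step 1 and value of joint keeper above 2.51 rad and linear speed of each of air_cleaner, cylinder_head below 0.01 m/s); the robot touches nothing.
It fails at once if a part is lifted off or tipped up from the tray floor (z of any of air_cleaner, cylinder_head in the frame of tray above 0.02 m or angle between the z axis of any of air_cleaner, cylinder_head and the z axis of tray, either way round above 0.3 rad).
It fails at once if a part is rammed against the tray (over 80 N) (contact force between any of air_cleaner, cylinder_head and tray above 80 N).
It fails at once if another thing on the bench is shifted by more than 20 mm (distance of any of spring_compressor, plug_boot, drain_plug from where it was at the start of the episode above 0.02 m).
It also fails if it takes over 51 s, if anything falls off the work surface, if the arm or the gripper's body presses on something with over 40 N, if the wrist force passes 120 N, or if a joint passes its speed limit or range.

ROBOT

A 6-joint arm with a two-finger parallel gripper is mounted at the origin on the work surface. World frame = base frame: x ahead of the robot, y to its left, z up, the work surface at z = 0. Lengths are in m, angles in rad, forces in N, time in s.
With the tool pointing down it reaches from about 0.25 to 0.775 m from the base axis. Payload 4 kg.
Tool frame: the origin (TCP) lies at the very end of the fingers, on their centre line; the grasp point (between the pads) lies 19 mm behind it; z points along the fingers, y is the line along which they close (so a half turn about z gives the same grasp; the last joint's range is limited). The gripper opens to 94 mm and grips with 3 to 60 N. Pads are 16 mm wide; open, the fingers measure 119 mm over their backs; the gripper's body (75 mm by 177 mm) begins 78 mm behind the grasp point.
Start: joints at [-1.353, 0.087, 1.371, -0, 1.684, -0.103], TCP at [0.173, -0.522, 0.184] pointing down, gripper open.
Joint ranges: [-3.1, 3.1], [-0.76, 2.03], [0.27, 2.55], [-1.08, 4.22], [0.17, 2.65], [-2.57, 2.57]. Speed limits (rad/s): [2.79, 2.79, 3.14, 3.14, 3.14, 3.14].

INTERFACE

Orientations are given as [roll, pitch, yaw] about the fixed x, y, z axes, in that order (R = Rz(yaw) Ry(pitch) Rx(roll)).
In Python, from bench import robot gives the robot as it stands. The module is installed in compiled form; this text tells all that it offers.
- The arm moves only by the tool move_arm, never from a script. Its argument "deltas" is one flat list of numbers, 7 for each row, row after row: the turn, a rotation vector about the tool's x, y, z in rad, then the shift along the tool's x, y, z in cm, then the closure, from -1 (fully open) to 1 (shut). A call has 1 to 8 rows; each row is the pose to reach, as a shift and turn from the pose commanded when the call began, along the tool's axes at that moment; what a row does not reach only later rows make up. A row lasts 1/10 s, in which the tool goes at most 50 mm and 8.59 degrees, less where a joint would pass 70% of its speed; a pose out of reach is approached as far as the arm can. A call with a gripper value outside its range is refused whole. The fingers move at their own pace and stop on an object; the grip force is fixed at half the most. Time passes only in rows, so rows that repeat a pose let the fingers close. It gives the time, the measured TCP pose, the force, the opening and the grip force at its end, in the units of the state.
- robot.get_obs(): the state, without advancing time (a new reading comes with each control period).
- robot.snapshot(name): name is "scene" or "top"; returns a dict with "image" (420x560x3 uint8, red, green, blue), "depth" (420x560 float32, m along the optical axis (not along the pixel's ray), 0 where there is no reading), "fov_y" (degrees; the focal length in pixels is half the picture's height over the tangent of half this angle, whatever the lens; pixels are square), "cx", "cy" (the principal point, pixels), "origin" and "orientation" of the camera in the world. Camera axes: x right, y up, looking along -z (the intrinsics and any distortion apply to the point x, -y, -z); pixel columns grow to the right and rows downward; lengths in m; the calibration is good to about 2 mm. A picture is of the moment at which its call begins.
- robot.close_job(): hands the job in; it is judged then, once.
The state is a dict: "time": time; "joint_positions": joint angles; "qvel": joint speeds; "joint_torque": joint torques, N m; "tool_pos": TCP position; "ee_rot": TCP orientation; "wrist_force": force on the tool from outside, world axes, zero at the start; "wrist_torque": the same for the moment, N m; "width": finger opening in m; "finger_force": force on a finger pad.
Only numpy, scipy, OpenCV 4.12 (cv2) and the standard library are available. Lean on these libraries where they do the work, as an engineer would, in place of code of your own. Each camera call takes 0.05 s, during which the arm holds its last target. There are 200 camera calls.

## Working session

There is one attempt and no reset: what is moved stays moved. The work goes in short steps, Python scripts to look and compute and a tool call to move; the robot and the scene stay as the last step left them, time stands still between calls to the robot, and variables do not carry over. Pictures are saved under pics/ and viewed, at most 10 in all, crops included, and the job is handed in when it is done.

Besides the shell and the picture viewer there is one more tool, called after "Request:" by a JSON object that holds its "fn" and its "kwargs", one argument or row to a line. move_arm: Moves the arm, as the interface text tells. Its arguments: {"type":"object","properties":{"deltas":{"type":"array","items":{"type":"number"}}},"required":["deltas"]}

```bash
mkdir -p pics; cat > h.py <<'E'
import numpy as np, cv2
from bench import robot
from scipy.spatial.transform import Rotation as R
def snap(n,save=None):
    s=robot.snapshot(n)
    if save: cv2.imwrite('pics/'+save,s['image'][:,:,::-1])
    return s
def cam(s):
    o=np.array(s['orientation'],float)
    M=R.from_euler('xyz',o).as_matrix() if o.size==3 else (o if o.shape==(3,3) else R.from_quat(o).as_matrix())
    f=s['image'].shape[0]/2/np.tan(np.radians(s['fov_y'])/2)
    return M,f,np.array(s['origin'])
def pts(s):
    M,f,o=cam(s); d=s['depth']; v,u=np.mgrid[:d.shape[0],:d.shape[1]]
    P=np.stack([(u-s['cx'])/f*d,-(v-s['cy'])/f*d,-d],-1)
    return P@M.T+o
E
python3 - <<'E'
from h import *
for n in('scene','top'):
    s=snap(n,n+'0.png'); print({k:v for k,v in s.items() if k not in('image','depth')}, (s['depth']>0).mean())
    np.savez(n+'0.npz',P=pts(s),im=s['image'])
o=robot.get_obs(); print(o)
E
```

```text
{'fov_y': 57.88178391667051, 'cx': 277.84840324665987, 'cy': 210.0384452464556, 'origin': array([1.10461259, 0.59021829, 0.72102111]), 'orientation': array([9.21752369e-01, 1.64559306e-03, 2.37299990e+00])} 0.9961904761904762
{'fov_y': 56.715366147327984, 'cx': 277.89740096863244, 'cy': 202.89099078885374, 'origin': array([ 0.30060783, -0.01662175,  1.18182617]), 'orientation': array([ 0.20116351,  0.00493969, -1.55836317])} 0.9961862244897959
{'time': 0.1, 'joint_positions': array([-1.35305728e+00,  8.78729204e-02,  1.37206569e+00,  2.05768755e-05,
        1.68361634e+00, -1.03114515e-01]), 'qvel': array([ 2.55576303e-03, -3.31920899e-03, -2.81626175e-03,  5.18408278e-04,
        4.30978704e-05,  1.09434463e-03]), 'joint_torque': array([ 1.32993726e-03, -3.41252124e+01, -3.03302085e+01,  7.18546193e-02,
        3.04128451e-02, -9.17011243e-05]), 'tool_pos': array([ 0.17333757, -0.52141387,  0.18334473]), 'ee_rot': array([-3.13964288e+00, -2.22324903e-04,  3.20855638e-01]), 'wrist_force': array([0.2272967 , 0.07544581, 0.45896741]), 'wrist_torque': array([-0.03744738,  0.02940652, -0.02219725]), 'finger_force': 0.0, 'width': 0.09401400871343206}
```

View pics/scene0.png

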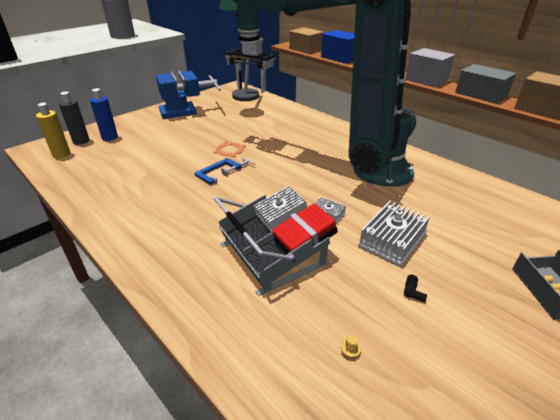

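View pics/top0.png

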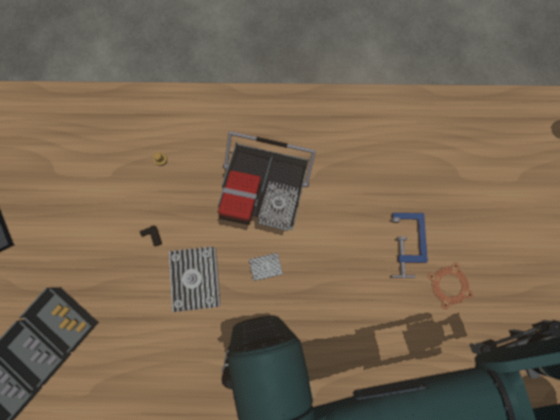

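The cylinder head could be one of three things in the top view: the finned part in the tray's right lane (278,203), the large one on the bench (192,280), or the small one on the bench (265,267). I choose the one in the tray and will check its size. The red box is at (240,196), the keeper is thrown back with its sleeve at (272,142), and the bystanders are well clear of the tray.

```bash
python3 - <<'E'
from h import *
a=cv2.imread('pics/top0.png')[120:245,205:330]; b=cv2.imread('pics/scene0.png')[180:300,200:360]
a=cv2.resize(a,(440,440),interpolation=2);b=cv2.resize(b,(360*160//120*3//4,270),interpolation=2)
c=np.zeros((440,800,3),np.uint8);c[:,:440]=a;c[:270,440:800]=b[:, :360];cv2.imwrite('pics/crop1.png',c)
T=np.load('top0.npz')
P=T['P'];im=T['im'].astype(int)
print('bench z',np.median(P[300:340,330:380,2]) if 0 else P[180,360],P[100,100])
for n,(v,u) in dict(sleeve=(142,272),barL=(133,231),barR=(152,312),red=(185,243),plug=(203,279),floorL=(160,250),floorR=(168,290),frontL=(218,222),frontR=(228,290)).items(): print(n,P[v,u].round(3))
red=(im[...,0]>110)&(im[...,1]<60)&(im[...,2]<60); print(red.sum(),P[red].mean(0))
def plane(m):
    Q=P[m]; c=np.median(Q,0); Q=Q[np.abs(Q-c).max(1)<.1]; A=np.c_[Q[:,:2],np.ones(len(Q))]; k=np.linalg.lstsq(A,Q[:,2],rcond=None)[0]
    r=Q[:,2]-A@k; k=np.linalg.lstsq(A[abs(r)<.004],Q[abs(r)<.004,2],rcond=None)[0]; return k, np.arctan(np.hypot(*k[:2])), np.arctan2(-k[1],-k[0])
print('red',plane(red))
m=np.zeros(red.shape,bool); m[155:170,243:262]=1; print('fl',plane(m))
E
```

```text
bench z [ 0.61814866 -0.2645697  -0.00174913] [0.87753723 0.57854675 0.00451239]
sleeve [0.682 0.01  0.156]
barL [0.711 0.126 0.148]
barR [ 0.657 -0.102  0.147]
red [0.569 0.091 0.111]
plug [ 0.516 -0.012  0.125]
floorL [0.668 0.079 0.035]
floorR [ 0.643 -0.044  0.037]
frontL [0.477 0.149 0.096]
frontR [ 0.464 -0.046 -0.001]
1122 [0.53880176 0.10041629 0.12288166]
red (array([-0.23183781,  0.06083192,  0.2371819 ]), np.float64(0.23524789400195756), np.float64(-0.2566053883896559))
fl (array([-0.25725363,  0.04587741,  0.20346001]), np.float64(0.2555969546362103), np.float64(-0.17648002766959675))
```

View pics/crop1.png

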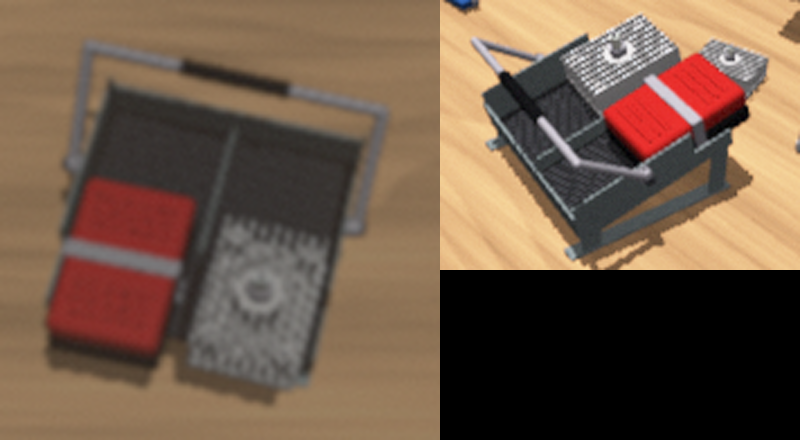

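```bash
cat >> h.py <<'E'
def tray(yaw,x0,y0): return R.from_euler('xyz',[0,.24,yaw]).as_matrix(),np.array([x0,y0,.03])
E
python3 - <<'E'
from h import *
from scipy.optimize import least_squares
# clicked pixels (crop -> image), tray points; top view: cast ray residuals by projection
top=[((235,130),(-.001,0,.022)),((208,240),(-.105,0,.022),'y'),((110,88),(0,.111,.05)),((361,140),(0,-.111,.05))]
S={n:robot.snapshot(n) for n in('top',)}
def proj(s,p):
    M,f,o=cam(s); q=(p-o)@M; return np.array([s['cx']+f*q[0]/-q[2], s['cy']-f*q[1]/-q[2]])
T=np.load('top0.npz');Sc=np.load('scene0.npz')
for yaw in(-.21,-.225,-.24):
  Rm,o=tray(yaw,.69,.02)
  for nm,D in(('top',T),('scene',Sc)):
    Q=(D['P'].reshape(-1,3)-o)@Rm; im=D['im'].reshape(-1,3).astype(int)
    # divider ridge: z 14..26mm above floor, |y|<25, behind parts
    m=(abs(Q[:,2]-.02)<.006)&(abs(Q[:,1])<.03)&(Q[:,0]>-.075)&(Q[:,0]<-.01)
    if m.sum()>5: print(nm,yaw,'div',m.sum(),np.polyfit(Q[m,0],Q[m,1],1).round(4))
    m=(abs(Q[:,2]-.0)<.006)&(abs(Q[:,1])<.09)&(Q[:,0]>-.06)&(Q[:,0]<-.02); print(' floor z',np.median(Q[m,2]).round(4))
    m=(Q[:,2]>.028)&(Q[:,2]<.042)&(abs(Q[:,1])<.09)&(abs(Q[:,0])<.04)
    b=(Q[m,1]/.03).round().astype(int); print(' stop x by y',[(k*30,np.median(Q[m,0][b==k]).round(4),(b==k).sum()) for k in np.unique(b)])
    m=(Q[:,2]>.04)&(Q[:,2]<.053)&(abs(abs(Q[:,1])-.11)<.02)&(Q[:,0]<-.02)&(Q[:,0]>-.14)
    for sg in(1,-1):
      mm=m&(Q[:,1]*sg>0)&(im.max(1)<120); print(' wall',sg,mm.sum(),np.polyfit(Q[mm,0],Q[mm,1],1).round(4) if mm.sum()>5 else '')
def res(v):
    Rm,o=tray(v[2],v[0],v[1]); r=[]
    for t in top:
        px=np.array(t[0])/3.52+[205,120]-.4; e=proj(S['top'],o+Rm@np.array(t[1]))-px
        r+=list(e) if len(t)==2 else [e[0]]
    return r
f=least_squares(res,[.69,.02,-.23]);print(f.x,np.round(f.fun,1))
E
```

```text
top -0.21 div 37 [1.461e-01 1.000e-04]
 floor z -0.0025
 stop x by y [(np.int64(-90), np.float64(-0.0108), np.int64(8)), (np.int64(-60), np.float64(-0.0105), np.int64(20)), (np.int64(-30), np.float64(-0.0099), np.int64(21)), (np.int64(0), np.float64(-0.0095), np.int64(19)), (np.int64(30), np.float64(-0.0092), np.int64(19)), (np.int64(60), np.float64(-0.01), np.int64(20)), (np.int64(90), np.float64(-0.009), np.int64(10))]
 wall 1 99 [0.0473 0.1078]
 wall -1 77 [-0.1733 -0.1319]
scene -0.21 div 39 [-0.0013 -0.0069]
 floor z -0.0038
 stop x by y [(np.int64(-90), np.float64(-0.0065), np.int64(8)), (np.int64(-60), np.float64(-0.0063), np.int64(12)), (np.int64(-30), np.float64(-0.0059), np.int64(16)), (np.int64(0), np.float64(-0.0061), np.int64(15)), (np.int64(30), np.float64(-0.0059), np.int64(19)), (np.int64(60), np.float64(-0.0057), np.int64(16)), (np.int64(90), np.float64(-0.0052), np.int64(10))]
 wall 1 103 [-0.0274  0.1049]
 wall -1 71 [-0.0355 -0.1198]
top -0.225 div 38 [0.2096 0.0028]
 floor z -0.0024
 stop x by y [(np.int64(-90), np.float64(-0.0095), np.int64(8)), (np.int64(-60), 
[... 1168 characters left out ...]
np.float64(-0.0116), np.int64(19)), (np.int64(90), np.float64(-0.0119), np.int64(10))]
 wall 1 87 [0.0277 0.1053]
 wall -1 82 [-0.1827 -0.1334]
scene -0.24 div 40 [ 0.0286 -0.0067]
 floor z -0.0038
 stop x by y [(np.int64(-90), np.float64(-0.0042), np.int64(8)), (np.int64(-60), np.float64(-0.0046), np.int64(12)), (np.int64(-30), np.float64(-0.0051), np.int64(16)), (np.int64(0), np.float64(-0.006), np.int64(15)), (np.int64(30), np.float64(-0.0068), np.int64(18)), (np.int64(60), np.float64(-0.007), np.int64(14)), (np.int64(90), np.float64(-0.0081), np.int64(9))]
 wall 1 98 [-0.0118  0.1045]
 wall -1 82 [-0.0229 -0.1203]
[ 0.66894999  0.01491983 -0.20114515] [-0.2  0.4 -0.2 -0.6 -0.3  1.  -0.1]
```

```bash
cat >> h.py <<'E'
RT,OT=tray(-.213,.680,.015)
def goto(p,tilt=.24,yaw=-.213,tray_p=True):
    """rotvec (rad) and shift (cm) in current tool frame, to reach tcp p (tray m)"""
    o=robot.get_obs(); Rc=R.from_euler('xyz',o['ee_rot']); Rg=R.from_euler('xyz',[np.pi,tilt,yaw])
    w=OT+RT@np.array(p) if tray_p else np.array(p)
    print('rot',(Rc.inv()*Rg).as_rotvec().round(3),'cm',(Rc.inv().apply(w-o['tool_pos'])*100).round(2),'world',w.round(3))
def tcp():
    o=robot.get_obs(); return ((o['tool_pos']-OT)@RT).round(4)
E
python3 - <<'E'
from h import *
for nm in('top','scene'):
    D=np.load(nm+'0.npz'); Q=((D['P'].reshape(-1,3)-OT)@RT); im=D['im'].reshape(-1,3).astype(int); mx,mn=im.max(1),im.min(1)
    box=(Q[:,0]>-.27)&(Q[:,0]<-.03)&(abs(Q[:,1])<.125)
    red=box&(im[:,0]>100)&(im[:,1]<70)&(Q[:,2]>.03); alu=box&(Q[:,1]<-.002)&(Q[:,2]>.034)&(Q[:,2]<.052)&(mx-mn<40)&(abs(Q[:,1])<.107)
    for n,m in(('red',red),('head',alu)):
        pts2=(Q[m,:2]*1000).astype(np.float32); lo,hi=np.percentile(pts2,[1,99],axis=0)
        print(nm,n,m.sum(),cv2.minAreaRect(pts2),lo,hi,'z',np.median(Q[m,2]).round(4))
    sl=(abs(Q[:,1])<.06)&(Q[:,2]>.08)&(Q[:,0]>-.1)&(Q[:,0]<.05)&(mx<70); c=np.median(Q[sl],0); print(' sleeve',sl.sum(),c.round(4),np.arctan2(c[2]-.04,c[0]+.085)-.698,np.hypot(c[2]-.04,c[0]+.085))
goto([-.265,.0555,.16])
print(tcp())
E
```

```text
top red 1200 ((-167.71026611328125, 55.36420440673828), (138.9153594970703, 88.71868133544922), 0.37981924414634705) [-234.62899521   11.8148131 ] [-101.56137924   97.8446302 ] z 0.0487
top head 570 ((-165.52212524414062, -56.95085144042969), (84.1227798461914, 122.10798645019531), 88.31102752685547) [-226.06642151  -99.07545586] [-108.15376022  -14.57740919] z 0.0444
 sleeve 96 [-0.0254 -0.0023  0.1218] 0.24332049500179254 0.10123701134089803
scene red 1271 ((-163.95535278320312, 57.638282775878906), (138.13742065429688, 90.98152923583984), 0.3180312216281891) [-230.10632935   13.79947147] [-95.88242798 101.94511871] z 0.0474
scene head 976 ((-162.8940887451172, -55.8033447265625), (88.67628479003906, 121.24008178710938), 88.1357421875) [-221.54505539  -99.04034805] [-103.7450676   -12.51682234] z 0.0415
 sleeve 150 [-0.0177  0.0042  0.1209] 0.1784769306178149 0.10523191261808335
rot [ 0.062 -0.234  0.531] cm [ 48.94 -50.89  -6.4 ] world [0.477 0.116 0.248]
[-0.4074 -0.6315  0.0583]
```

Request:
{"fn": "move_arm", "kwargs": {
  "deltas": [0,0,0,10,-10,-6,0,0.06,-0.23,0.53,48.9,-50.9,-6.4,0,0.06,-0.23,0.53,48.9,-50.9,-6.4,0,0.06,-0.23,0.53,48.9,-50.9,-6.4,0,0.06,-0.23,0.53,48.9,-50.9,-6.4,0,0.06,-0.23,0.53,48.9,-50.9,-6.4,0,0.06,-0.23,0.53,48.9,-50.9,-6.4,0,0.06,-0.23,0.53,48.9,-50.9,-6.4,0]
}}

```text
time: 0.95
tool_pos: [0.3366, -0.1811, 0.2257]
ee_rot: [3.139, 0.235, -0.212]
wrist_force: [0.6, -0.0, -0.1]
width: 0.0469
finger_force: 0.0
```

```bash
python3 -c "
from h import *
goto([-.265,.0555,.16]);print(tcp())"
```

```text
rot [ 0.003 -0.005  0.001] cm [  6.78 -31.96  -4.04] world [0.477 0.116 0.248]
[-0.3323 -0.2643  0.1202]
```

Request:
{"fn": "move_arm", "kwargs": {
  "deltas": [0,0,0,6.8,-32,-4,0,0,0,0,6.8,-32,-4,0,0,0,0,6.8,-32,-4,0,0,0,0,6.8,-32,-4,0,0,0,0,6.8,-32,-4,0,0,0,0,6.8,-32,-4,0,0,0,0,6.8,-32,-4,0,0,0,0,6.8,-32,-4,0]
}}

```text
time: 1.75
tool_pos: [0.4776, 0.117, 0.2472]
ee_rot: [3.139, 0.236, -0.207]
wrist_force: [0.0, -0.8, -0.0]
width: 0.047
finger_force: 0.0
```

```bash
python3 -c "
from h import *
goto([-.265,.0555,.015]);print(tcp())"
```

```text
rot [ 0.004 -0.004  0.006] cm [-0.08  0.09 14.38] world [0.444 0.123 0.108]
[-0.2647  0.0569  0.1588]
```

Request:
{"fn": "move_arm", "kwargs": {
  "deltas": [0.004,-0.004,0.006,0,0.1,5,0,0.004,-0.004,0.006,0,0.1,10,0,0.004,-0.004,0.006,0,0.1,14.3,0,0.004,-0.004,0.006,0,0.1,14.3,0,0.004,-0.004,0.006,0.5,0.1,14.3,0,0.004,-0.004,0.006,1.0,0.1,14.3,0,0.004,-0.004,0.006,1.5,0.1,14.3,0,0.004,-0.004,0.006,2,0.1,14.3,0]
}}

```text
time: 2.55
tool_pos: [0.4655, 0.1157, 0.1071]
ee_rot: [-3.14, 0.235, -0.218]
wrist_force: [-2.2, 1.3, 1.9]
width: 0.0469
finger_force: 1.2
```

```bash
python3 -c "
from h import *
print(tcp(),robot.get_obs()['wrist_force']@RT)"
```

```text
[-0.2427  0.053   0.02  ] [-2.77135342  0.80248207  1.27301367]
```

Request:
{"fn": "move_arm", "kwargs": {
  "deltas": [0,0,0,1,0,0,0,0,0,0,2,0,0,0,0,0,0,3,0,0,0,0,0,0,4,0,0,0,0,0,0,5,0,0,0,0,0,0,6,0,0,0,0,0,0,7,0,0,0,0,0,0,7.8,0,0,0]
}}

```text
time: 3.35
tool_pos: [0.538, 0.0988, 0.0855]
ee_rot: [3.141, 0.239, -0.218]
wrist_force: [-2.2, 0.9, 1.2]
width: 0.0471
finger_force: 1.1
```

```bash
python3 -c "
from h import *
print(tcp(),robot.get_obs()['wrist_force']@RT)"
```

```text
[-0.1653  0.0519  0.0167] [-2.55303602  0.41729292  0.648285  ]
```

Request:
{"fn": "move_arm", "kwargs": {
  "deltas": [0,0,0,0.5,0,0,0,0,0,0,0.9,0,0,0,0,0,0,1.2,0,0,0,0,0,0,1.3,0,0,0,0,0,0,1.4,0,0,0]
}}

```text
time: 3.85
tool_pos: [0.5504, 0.0961, 0.0824]
ee_rot: [3.141, 0.239, -0.218]
wrist_force: [-0.5, -0.1, -1.1]
width: 0.0472
finger_force: 0.4
```

```bash
python3 -c "
from h import *
print(tcp(),robot.get_obs()['wrist_force']@RT)"
```

```text
[-0.1522  0.0519  0.0167] [-0.15761715 -0.19767541 -1.161097  ]
```

Request:
{"fn": "move_arm", "kwargs": {
  "deltas": [0,0,0,0.1,0,0,0,0,0,0,0.2,0,0,0,0,0,0,0.3,0,0,0,0,0,0,0.4,0,0,0]
}}

```text
time: 4.25
tool_pos: [0.5515, 0.096, 0.0824]
ee_rot: [3.141, 0.245, -0.218]
wrist_force: [-9.8, 1.9, 4.9]
width: 0.0474
finger_force: 5.0
```

```bash
python3 -c "
from h import *
print(tcp(),robot.get_obs()['wrist_force']@RT)"
```

```text
[-0.1511  0.052   0.017 ] [-10.86143035  -0.2204801    2.3573461 ]
```

Request:
{"fn": "move_arm", "kwargs": {
  "deltas": [0,0,0,0.1,0,0,0,0,0,0,0.2,0,0,0,0,0,0,0.2,0,0,0]
}}

```text
time: 4.55
tool_pos: [0.5515, 0.0961, 0.0824]
ee_rot: [3.141, 0.25, -0.217]
wrist_force: [-11.9, 2.0, 6.4]
width: 0.0469
finger_force: 6.8
```

```bash
python3 - <<'E'
from h import *
print(tcp(),robot.get_obs()['wrist_force']@RT)
for nm in('top','scene'):
    s=snap(nm,nm+'1.png'); Q=((pts(s).reshape(-1,3)-OT)@RT); im=s['image'].reshape(-1,3).astype(int)
    red=(Q[:,0]>-.27)&(Q[:,0]<.03)&(abs(Q[:,1])<.125)&(im[:,0]>100)&(im[:,1]<70)&(Q[:,2]>.03)
    print(nm,cv2.minAreaRect((Q[red,:2]*1000).astype(np.float32)),np.percentile(Q[red],99,axis=0))
E
```

```text
[-0.1511  0.0521  0.017 ] [-13.21392126  -0.60271176   3.33437204]
top ((-36.01406478881836, 24.793235778808594), (32.929237365722656, 33.159183502197266), 4.43350076675415) [-0.01842177  0.04225832  0.05273495]
scene ((-70.01078033447266, 67.99723815917969), (114.53775024414062, 138.92604064941406), 89.33234405517578) [-0.00186306  0.1218083   0.09387544]
```

Request:
{"fn": "move_arm", "kwargs": {
  "deltas": [0,0,0,-3,0,0,0,0,0,0,-7.5,0,0,0,0,0,0,-12,0,0,0,0,0,0,-12,0,0,0,0,0,0,-12,5,0,0,0,0,0,-12,10.8,0,0,0,0,0,-12,10.8,0,0,0,0,0,-12,10.8,0,0]
}}

```text
time: 5.45
tool_pos: [0.42, 0.0134, 0.1099]
ee_rot: [-3.141, 0.237, -0.221]
wrist_force: [-0.3, 0.0, -0.9]
width: 0.047
finger_force: 0.0
```

```bash
python3 -c "
from h import *
print(tcp(),robot.get_obs()['wrist_force']@RT);goto([-.24,-.056,.015])"
```

```text
[-0.2655 -0.0565  0.0173] [-0.12127528 -0.0450221  -0.92825745]
rot [-0.002 -0.003 -0.008] cm [ 2.55 -0.07  0.24] world [0.444 0.009 0.102]
```

Request:
{"fn": "move_arm", "kwargs": {
  "deltas": [0,0,-0.006,1.6,0,0,0,0,0,-0.006,2.6,0,0,0,0,0,-0.006,3.4,0,0,0,0,0,-0.006,4.4,0,0,0,0,0,-0.006,5.4,0,0,0,0,0,-0.006,6.4,0,0,0,0,0,-0.006,7.4,0,0,0,0,0,-0.006,8.4,0,0,0]
}}

```text
time: 6.25
tool_pos: [0.4993, -0.0031, 0.0895]
ee_rot: [-3.14, 0.239, -0.212]
wrist_force: [-3.1, 0.4, 1.3]
width: 0.0468
finger_force: 1.3
```

```bash
python3 -c "
from h import *
print(tcp(),robot.get_obs()['wrist_force']@RT)"
```

```text
[-0.1819 -0.0558  0.0167] [-3.31689041 -0.27931074  0.49829689]
```

Request:
{"fn": "move_arm", "kwargs": {
  "deltas": [0,0,0,1,0,0,0,0,0,0,2,0,0,0,0,0,0,3,0,0,0,0,0,0,4,0,0,0,0,0,0,4.5,0,0,0,0,0,0,4.7,0,0,0,0,0,0,4.9,0,0,0]
}}

```text
time: 6.95
tool_pos: [0.5453, -0.013, 0.0779]
ee_rot: [-3.14, 0.239, -0.212]
wrist_force: [-2.0, 0.1, -1.0]
width: 0.0471
finger_force: 0.6
```

```bash
python3 -c "
from h import *
print(tcp(),robot.get_obs()['wrist_force']@RT)"
```

```text
[-0.1336 -0.0559  0.0167] [-1.64735667 -0.31541157 -1.40043096]
```

Request:
{"fn": "move_arm", "kwargs": {
  "deltas": [0,0,0,0.1,0,0,0,0,0,0,0.2,0,0,0,0,0,0,0.3,0,0,0,0,0,0,0.4,0,0,0,0,0,0,0.5,0,0,0,0,0,0,0.6,0,0,0]
}}

```text
time: 7.55
tool_pos: [0.547, -0.013, 0.0777]
ee_rot: [-3.14, 0.248, -0.212]
wrist_force: [-11.4, 3.6, 6.4]
width: 0.0469
finger_force: 6.5
```

```bash
python3 -c "
from h import *
print(tcp(),robot.get_obs()['wrist_force']@RT)"
```

```text
[-0.1318 -0.0555  0.0168] [-13.1002967    1.13620053   3.38752192]
```

Request:
{"fn": "move_arm", "kwargs": {
  "deltas": [0,0,0,-3,0,0,0,0,0,0,-8,0,0,0,0,0,0,-13,0,0,0,0,0,0,-18,0,0,0,0,0,0,-18,0,-5,0,0,0,0,-18,0,-10,0,0,0,0,-18,0,-15,0,0,0,0,-18,0,-20,0]
}}

```text
time: 8.35
tool_pos: [0.4264, 0.0123, 0.3161]
ee_rot: [-3.14, 0.235, -0.212]
wrist_force: [0.6, 0.1, 0.7]
width: 0.0469
finger_force: 0.0
```

```bash
python3 - <<'E'
from h import *
print(tcp()); c=[]
for nm in('top','scene'):
    s=snap(nm,nm+'2.png'); P=pts(s);Q=((P.reshape(-1,3)-OT)@RT); im=s['image'].reshape(-1,3).astype(int); mx,mn=im.max(1),im.min(1)
    box=(Q[:,0]>-.27)&(Q[:,0]<.03)&(abs(Q[:,1])<.108)
    red=box&(im[:,0]>100)&(im[:,1]<70)&(Q[:,2]>.03)&(Q[:,2]<.07); alu=box&(Q[:,1]<-.002)&(Q[:,2]>.034)&(Q[:,2]<.052)&(mx-mn<40)&(mx>60)
    for n,m in(('red',red),('head',alu)): print(nm,n,m.sum(),cv2.minAreaRect((Q[m,:2]*1000).astype(np.float32)))
    sl=(abs(Q[:,1])<.06)&(Q[:,2]>.09)&(Q[:,2]<.16)&(Q[:,0]>-.1)&(Q[:,0]<.05)&(mx<70); k=np.median(Q[sl],0); print(' sleeve',sl.sum(),k.round(4),np.ptp(Q[sl][:,1]),'world',np.median(P.reshape(-1,3)[sl],0))
    a=s['image'][:,:,::-1]; a=a[120:245,205:330] if nm=='top' else a[175:300,200:360]; c.append(cv2.resize(a,(400 if nm=='top' else 400,400 if nm=='top' else 312),interpolation=2))
    if nm=='scene': c[1]=np.vstack([c[1],np.zeros((88,400,3),np.uint8)])
cv2.imwrite('pics/c2.png',np.hstack(c))
E
```

```text
[-0.3082 -0.0562  0.2191]
top red 108 ((-72.76022338867188, 56.2317008972168), (82.68663787841797, 17.025684356689453), 9.43124771118164)
top head 52 ((-60.17405700683594, -82.9795150756836), (99.66639709472656, 12.110218048095703), 2.4792120456695557)
  return _methods._mean(a, axis=axis, dtype=dtype,
  ret = um.true_divide(
Traceback (most recent call last):
ValueError: zero-size array to reduction operation maximum which has no identity
```

Arm occludes the top view; use the scene only.

```bash
python3 - <<'E'
from h import *
s=snap('scene','scene2.png'); P=pts(s);Q=((P.reshape(-1,3)-OT)@RT); im=s['image'].reshape(-1,3).astype(int); mx,mn=im.max(1),im.min(1)
box=(Q[:,0]>-.27)&(Q[:,0]<.03)&(abs(Q[:,1])<.108)
red=box&(im[:,0]>100)&(im[:,1]<70)&(Q[:,2]>.03)&(Q[:,2]<.07); alu=box&(Q[:,1]<-.002)&(Q[:,2]>.034)&(Q[:,2]<.052)&(mx-mn<40)&(mx>60)
for n,m in(('red',red),('head',alu)): print(n,m.sum(),cv2.minAreaRect((Q[m,:2]*1000).astype(np.float32)))
sl=(abs(Q[:,1])<.06)&(Q[:,2]>.09)&(Q[:,2]<.16)&(Q[:,0]>-.1)&(Q[:,0]<.05)&(mx<70); print(sl.sum(),np.median(Q[sl],0).round(4))
cv2.imwrite('pics/c2.png',cv2.resize(s['image'][175:300,200:360,::-1],(768,600),interpolation=2))
E
```

```text
red 1191 ((-68.47531127929688, 56.494293212890625), (91.66175842285156, 136.37461853027344), 89.9659423828125)
head 936 ((-57.89253234863281, -56.08768081665039), (124.95092010498047, 103.71846008300781), 0.08484496921300888)
129 [-1.840e-02  1.000e-04  1.212e-01]
```

View pics/c2.png

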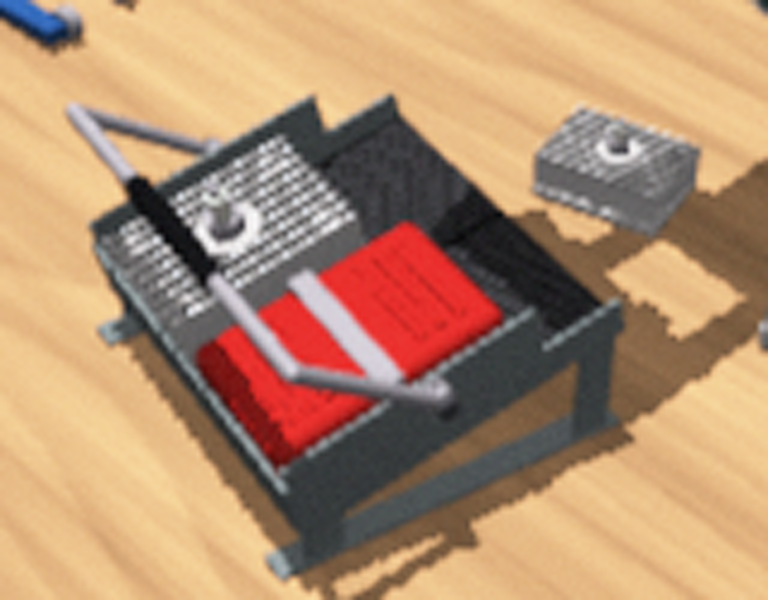

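Request:
{"fn": "move_arm", "kwargs": {
  "deltas": [0,0,-1.57,10,-2,-3,-1,0,0,-1.57,28.5,-5.6,-3,-1,0,0,-1.57,28.5,-5.6,-3,-1,0,0,-1.57,28.5,-5.6,-3,-1,0,0,-1.57,28.5,-5.6,-3,-1,0,0,-1.57,28.5,-5.6,-3,-1,0,0,-1.57,28.5,-5.6,-3,-1,0,0,-1.57,28.5,-5.6,-3,-1]
}}

```text
time: 9.25
tool_pos: [0.7145, 0.0072, 0.2633]
ee_rot: [-2.905, 0.09, 1.004]
wrist_force: [-0.9, -0.8, 1.8]
width: 0.0941
finger_force: 0.0
```

```bash
cat >> h.py <<'E'
def gk(p):
    o=robot.get_obs(); Rc=R.from_euler('xyz',o['ee_rot']); Rg=R.from_matrix(RT)*R.from_euler('z',np.pi/2)*R.from_euler('x',np.pi)
    print('tcp',tcp(),'F',(o['wrist_force']@RT).round(1),'rot',(Rc.inv()*Rg).as_rotvec().round(3),'cm',(Rc.inv().apply(OT+RT@np.array(p)-o['tool_pos'])*100).round(2),o['joint_positions'].round(2),o['width'])
E
python3 -c "
from h import *
gk([-.023,0,.2])"
```

```text
tcp [-0.0211 -0.0003  0.235 ] F [-1.2 -0.9  1.6] rot [-0.013  0.003 -0.365] cm [-0.02 -0.15  3.5 ] [-0.09  0.78  0.28  0.04  2.32  0.52] 0.0940982733516275
```

Request:
{"fn": "move_arm", "kwargs": {
  "deltas": [0,0,-0.36,0,0,2,-1,0,0,-0.36,0,0,3.5,-1,-0.01,0,-0.36,0,-0.1,3.5,-1,-0.01,0,-0.36,0,-0.1,3.5,-1]
}}

```text
time: 9.65
tool_pos: [0.7052, 0.0098, 0.2401]
ee_rot: [-2.915, 0.002, 1.348]
wrist_force: [0.7, 0.2, 0.9]
width: 0.0937
finger_force: 0.0
```

```bash
python3 -c "
from h import *
gk([-.023,0,.103])"
```

```text
tcp [-0.0249  0.0003  0.2102] F [0.4 0.4 1. ] rot [ 0.014 -0.    -0.01 ] cm [-0.03  0.05 10.72] [-0.08  0.69  0.48  0.04  2.2   0.16] 0.0937082786961864
```

Request:
{"fn": "move_arm", "kwargs": {
  "deltas": [0.014,0,-0.01,0,0.1,3,-1,0.014,0,-0.01,0,0.1,6,-1,0.014,0,-0.01,0,0.1,9,-1,0.014,0,-0.01,0,0.1,10.5,-1,0.014,0,-0.01,0,0.1,10.5,-1]
}}

```text
time: 10.15
tool_pos: [0.6819, 0.0146, 0.1353]
ee_rot: [-2.896, 0.001, 1.357]
wrist_force: [-0.8, 0.5, 0.9]
width: 0.0941
finger_force: 0.0
```

```bash
python3 - <<'E'
from h import *
gk([-.023,0,.103])
s=snap('scene'); Q=((pts(s).reshape(-1,3)-OT)@RT); mx=s['image'].reshape(-1,3).max(1)
cv2.imwrite('pics/c3.png',cv2.resize(s['image'][150:300,180:380,::-1],(800,600),interpolation=2))
E
```

```text
tcp [-0.0231 -0.      0.1027] F [-1.1  0.3  0.7] rot [-0.005  0.001 -0.001] cm [ 0.    0.01 -0.03] [-0.08  0.61  0.8   0.03  1.97  0.14] 0.0940741882933999
```

View pics/c3.png

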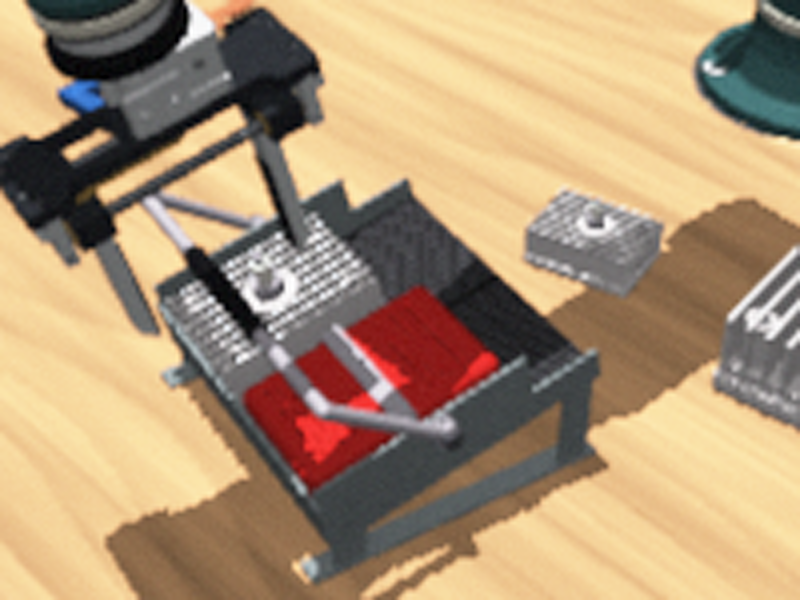

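Fingers straddle the sleeve (tips at crop (150,330) and (300,240), sleeve at (222,290)), so I'll close.

Request:
{"fn": "move_arm", "kwargs": {
  "deltas": [0,0,0,0,0,0,0.5,0,0,0,0,0,0,1,0,0,0,0,0,0,1,0,0,0,0,0,0,1,0,0,0,0,0,0,1,0,0,0,0,0,0,1]
}}

```text
time: 10.8
tool_pos: [0.6833, 0.0144, 0.1384]
ee_rot: [-2.901, -0.0, 1.358]
wrist_force: [-0.5, 0.0, -0.5]
width: 0.0492
finger_force: 0.0
```

```bash
python3 - <<'E'
from h import *
gk([-.023,0,.103])
E
```

```text
tcp [-2.25e-02  1.00e-04  1.06e-01] F [-0.4 -0.1 -0.6] rot [-0. -0.  0.] cm [-0.01 -0.05  0.3 ] [-0.08  0.61  0.8   0.03  1.97  0.14] 0.04922956850171318
```

Request:
{"fn": "move_arm", "kwargs": {
  "deltas": [0,0,0,0,0,0,1,0,0,0,0,0,0,1,0,0,0,0,0,0,1,0,0,0,0,0,0,1,0,0,0,0,0,0,1,0,0,0,0,0,0,1,0,0,0,0,0,0,1,0,0,0,0,0,0,1]
}}

```text
time: 11.6
tool_pos: [0.6832, 0.0145, 0.1383]
ee_rot: [-2.901, -0.0, 1.358]
wrist_force: [-0.3, 0.2, -0.3]
width: 0.0004
finger_force: 0.0
```

```bash
python3 - <<'E'
from h import *
gk([-.023,0,.103])
E
```

```text
tcp [-0.0226  0.0002  0.1059] F [-0.2  0.2 -0.3] rot [-0. -0.  0.] cm [-0.02 -0.04  0.29] [-0.08  0.61  0.8   0.03  1.97  0.14] 0.0003812164521161105
```

```bash
python3 - <<'E'
from h import *
s=snap('scene'); Q=((pts(s)-OT)@RT); im=s['image']
mx=im.max(2)
# bare steel bar pieces and sleeve: heights in tray frame along the bar
for u,v in [(180+145//4,150+200//4)]: pass
m=(abs(Q[...,1])<.125)&(abs(Q[...,1])>.05)&(Q[...,2]>.085)&(Q[...,2]<.2)&(Q[...,0]>-.12)&(Q[...,0]<.06)
for a,b in((.05,.07),(.07,.09),(.09,.105),(-.105,-.09),(-.09,-.07)):
    k=m&(Q[...,1]>a)&(Q[...,1]<b); print(a,k.sum(),np.median(Q[k],0).round(4) if k.any() else '')
M,f,o=cam(s)
for p in ([-.0226,0,.106],[-.023,0,.116],[-.023,.12,.116],[-.023,-.12,.116],[0,.111,.05],[-.088,.117,.04]):
    q=(OT+RT@np.array(p)-o)@M; print(p,((s['cx']-f*q[0]/q[2]-180)*4).round(),((s['cy']+f*q[1]/q[2]-150)*4).round())
cv2.imwrite('pics/c4.png',cv2.resize(im[150:300,180:380,::-1],(800,600),interpolation=2))
E
```

```text
0.05 27 [-0.0177  0.0595  0.1194]
0.07 30 [-0.0178  0.0794  0.1194]
0.09 24 [-0.0177  0.0976  0.1192]
-0.105 14 [-0.0176 -0.0966  0.1194]
-0.09 16 [-0.0179 -0.0803  0.1195]
[-0.0226, 0, 0.106] 231.0 302.0
[-0.023, 0, 0.116] 227.0 290.0
[-0.023, 0.12, 0.116] 327.0 408.0
[-0.023, -0.12, 0.116] 144.0 192.0
[0, 0.111, 0.05] 313.0 491.0
[-0.088, 0.117, 0.04] 447.0 427.0
```

View pics/c4.png

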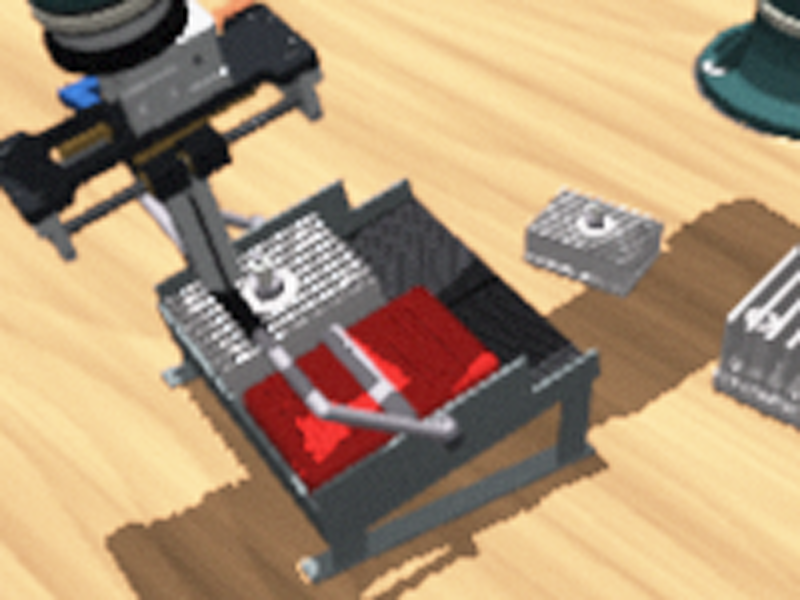

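```bash
python3 - <<'E'
from h import *
for nm in('scene',):
    s=snap(nm); Q=((pts(s)-OT)@RT)
    for v in range(196,236,2):
        print(v,[tuple((Q[v,u]*1000).round().astype(int).tolist())+(int(s['image'][v,u].max()),) for u in range(226,248,3)])
E
```

```text
196 [(-15, 35, 233, 31), (-27, 9, 206, 109), (-110, -308, -63, 160), (-117, -299, -62, 247), (-126, -297, -66, 250), (-134, -291, -68, 251), (-142, -283, -68, 248), (-150, -280, -71, 248)]
198 [(-22, -4, 196, 81), (-25, 10, 203, 106), (-32, 9, 198, 107), (-112, -289, -61, 245), (-121, -286, -65, 247), (-128, -278, -64, 250), (-137, -274, -67, 250), (-145, -268, -69, 249)]
200 [(-17, 10, 202, 106), (-24, 9, 197, 87), (-30, 11, 194, 106), (-107, -277, -58, 235), (-115, -273, -61, 246), (-124, -269, -64, 246), (-132, -264, -66, 250), (-140, -259, -68, 250)]
202 [(-16, 9, 196, 109), (-22, 10, 192, 43), (-29, 9, 187, 106), (-103, -271, -60, 193), (-110, -262, -59, 236), (-118, -258, -61, 245), (-126, -253, -64, 245), (-135, -250, -68, 249)]
204 [(121, 652, 741, 106), (-21, 7, 185, 58), (-27, 8, 182, 110), (-64, -119, 65, 113), (-72, -118, 61, 152), (-113, -248, -60, 208), (-88, -122, 47, 207), (-130, -242, -68, 214)]
206 [(-12, 9, 186, 112), (-19, 7, 180, 94), (-25, 10, 178, 97), (-32, 7, 171, 108), (-69, -115, 57, 145), (-77, -116, 50, 92), (-84, -112, 48, 187), (-91, -108, 46, 71)]
208 
[... 1661 characters left out ...]
), (-54, -45, 43, 249)]
228 [(-8, -83, 40, 129), (-15, -76, 40, 110), (-20, -69, 42, 203), (-27, -64, 40, 149), (-15, 24, 122, 11), (-20, 31, 124, 15), (-45, -45, 43, 109), (-51, -39, 42, 165)]
230 [(-5, -75, 41, 97), (-10, -66, 44, 141), (-18, -67, 37, 151), (-23, -55, 43, 189), (-13, 26, 119, 116), (-18, 35, 122, 20), (-23, 39, 121, 17), (-49, -37, 39, 100)]
232 [(-1, -66, 43, 153), (-8, -64, 40, 144), (-14, -57, 41, 118), (-21, -55, 37, 177), (-27, -47, 39, 114), (-15, 39, 120, 29), (-20, 44, 121, 83), (-44, -26, 43, 209)]
234 [(1, -67, 36, 175), (-4, -56, 41, 117), (-12, -56, 35, 138), (-16, -43, 43, 108), (-22, -36, 44, 202), (-13, 41, 116, 80), (-18, 48, 119, 112), (-23, 54, 120, 112)]
```

Request:
{"fn": "move_arm", "kwargs": {
  "deltas": [0,0,0,0,0,-1,-0.4,0,0,0,0,0,-1,-0.4,0,0,0,0,0,-1,-0.4,0,0,0,0,0,-1,-0.4,0,0,0,0,0,-1,-0.4,0,0,0,0,0,-1,-0.4,0,0,0,0,0,-1,-0.4,0,0,0,0,0,-1,-0.4]
}}

```text
time: 12.5
tool_pos: [0.6855, 0.0139, 0.1479]
ee_rot: [-2.901, -0.0, 1.358]
wrist_force: [0.4, 0.3, -0.6]
width: 0.0611
finger_force: 0.0
```

```bash
python3 - <<'E'
from h import *
gk([-.023,0,.085])
s=snap('scene'); M,f,o=cam(s)
for p in ([.008,.008,.116],[.02,.008,.116],[-.066,.008,.116],[-.023,0,.116]):
    q=(OT+RT@np.array(p)-o)@M; print(p,((s['cx']-f*q[0]/q[2]-190)*8).round(),((s['cy']+f*q[1]/q[2]-180)*8).round())
cv2.imwrite('pics/c5.png',cv2.resize(s['image'][180:250,190:280,::-1],(720,560),interpolation=2))
E
```

```text
tcp [-2.260e-02  1.000e-04  1.158e-01] F [ 0.4  0.4 -0.5] rot [-0.001 -0.     0.   ] cm [-0.01 -0.04  3.08] [-0.08  0.62  0.77  0.03  1.99  0.14] 0.061087426304277596
[0.008, 0.008, 0.116] 297.0 408.0
[0.02, 0.008, 0.116] 262.0 429.0
[-0.066, 0.008, 0.116] 509.0 282.0
[-0.023, 0, 0.116] 375.0 340.0
```

View pics/c5.png

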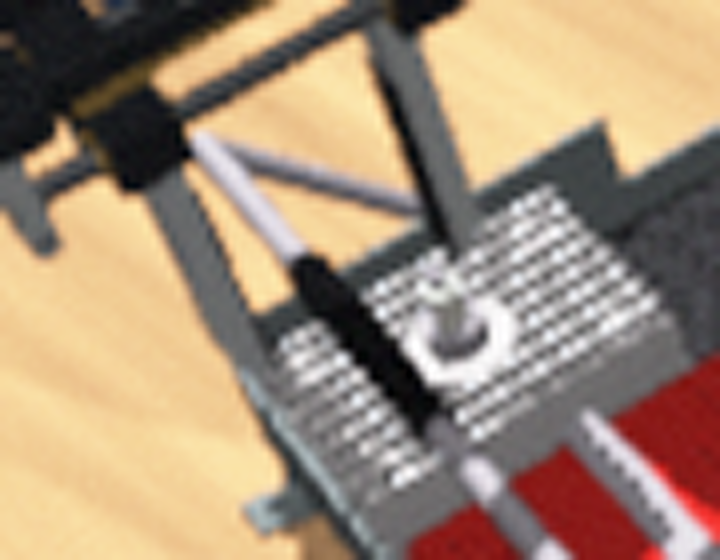

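The fingertips look about 15–20 mm higher in the picture than the stated TCP: the far tip is at crop (465,250), against a predicted (472,304). I'll go lower and close again.

Request:
{"fn": "move_arm", "kwargs": {
  "deltas": [0,0,0,0,0,2,-0.4,0,0,0,0,0,4,-0.4,0,0,0,0,0,4.5,-0.4,0,0,0,0,0,4.5,1,0,0,0,0,0,4.5,1,0,0,0,0,0,4.5,1,0,0,0,0,0,4.5,1,0,0,0,0,0,4.5,1]
}}

```text
time: 13.35
tool_pos: [0.6755, 0.0162, 0.105]
ee_rot: [-2.903, -0.0, 1.358]
wrist_force: [-1.0, -0.9, 0.2]
width: 0.0292
finger_force: 0.0
```

Request:
{"fn": "move_arm", "kwargs": {
  "deltas": [0,0,0,0,0,0,1,0,0,0,0,0,0,1,0,0,0,0,0,0,1]
}}

```text
time: 13.65
tool_pos: [0.6762, 0.016, 0.1044]
ee_rot: [-2.904, -0.0, 1.358]
wrist_force: [3.4, 0.1, -0.5]
width: 0.0131
finger_force: 30.0
```

```bash
python3 - <<'E'
from h import *
gk([-.023,0,.085])
E
```

```text
tcp [-0.0215  0.0002  0.0714] F [3.3 0.8 0.3] rot [ 0.003 -0.    -0.   ] cm [-0.02 -0.15 -1.36] [-0.08  0.6   0.89  0.03  1.89  0.14] 0.01305412407245739
```

Request:
{"fn": "move_arm", "kwargs": {
  "deltas": [0,0,0,0,0,0,0.4,0,0,0,0,0,0,0.4,0,0,0,0,0,-1,0.4,0,0,0,0,0,-1.7,0.4,0,0,0,0,0,-1.7,1,0,0,0,0,0,-1.7,1,0,0,0,0,0,-1.7,1,0,0,0,0,0,-1.7,1]
}}

```text
time: 14.45
tool_pos: [0.6802, 0.0151, 0.1212]
ee_rot: [-2.905, -0.0, 1.358]
wrist_force: [3.7, 0.3, 1.9]
width: 0.0131
finger_force: 30.0
```

```bash
python3 - <<'E'
from h import *
gk([-.023,0,.085])
c=np.array([.0655,.0755]);a0=np.arctan2(*c[::-1]);print(a0-.698)
for a in np.linspace(a0,3.3,21): print(a.round(2),(np.array([np.cos(a)-np.cos(a0),-np.sin(a)+np.sin(a0)])*10.13).round(2))
E
```

```text
tcp [-0.0215  0.0002  0.0886] F [3.  1.  2.7] rot [ 0.003 -0.     0.   ] cm [-0.02 -0.15  0.36] [-0.08  0.6   0.85  0.03  1.93  0.14] 0.013086129212680996
0.15820159596735706
0.86 [0. 0.]
0.98 [-0.98 -0.75]
1.1 [-2.05 -1.38]
1.22 [-3.18 -1.87]
1.34 [-4.37 -2.22]
1.47 [-5.59 -2.42]
1.59 [-6.83 -2.48]
1.71 [-8.06 -2.38]
1.83 [-9.27 -2.13]
1.96 [-10.44  -1.74]
2.08 [-11.56  -1.2 ]
2.2 [-12.6   -0.54]
2.32 [-13.56   0.25]
2.44 [-14.41   1.15]
2.57 [-15.14   2.15]
2.69 [-15.75   3.22]
2.81 [-16.22   4.37]
2.93 [-16.55   5.56]
3.06 [-16.73   6.78]
3.18 [-16.76   8.02]
3.3 [-16.64   9.25]
```

Request:
{"fn": "move_arm", "kwargs": {
  "deltas": [0,0,0,0,-0.5,-0.4,1,0,0,0,0,-1,-0.75,1,0,0,0,0,-1.5,-1.1,1,0,0,0,0,-2.05,-1.4,1,0,0,0,0,-2.6,-1.6,1,0,0,0,0,-3.2,-1.85,1]
}}

```text
time: 15.05
tool_pos: [0.6561, 0.0205, 0.1475]
ee_rot: [-2.911, -0.001, 1.357]
wrist_force: [8.0, -1.2, 1.8]
width: 0.0132
finger_force: 30.0
```

```bash
python3 - <<'E'
from h import *
gk([-.0215-.032,0,.0886+.0187])
E
```

```text
tcp [-0.0517  0.0004  0.1083] F [7.4 0.5 3.7] rot [ 0.009 -0.001 -0.   ] cm [-0.04 -0.18  0.1 ] [-0.07  0.53  0.9   0.04  1.94  0.15] 0.013220143449279003
```

Request:
{"fn": "move_arm", "kwargs": {
  "deltas": [0,0,0,0,-0.6,-0.2,1,0,0,0,0,-1.2,-0.37,1,0,0,0,0,-2,-0.52,1,0,0,0,0,-2.8,-0.6,1,0,0,0,0,-3.63,-0.63,1,0,0,0,0,-4.45,-0.57,1,0,0,0,0,-5.25,-0.45,1,0,0,0,0,-6.07,-0.28,1]
}}

```text
time: 15.85
tool_pos: [0.5977, 0.0336, 0.1649]
ee_rot: [-2.907, -0.002, 1.358]
wrist_force: [4.5, 1.2, 3.3]
width: 0.0132
finger_force: 30.0
```

```bash
python3 - <<'E'
from h import *
gk([-.0215-.0927,0,.0886+.0213])
E
```

```text
tcp [-0.114   0.0008  0.111 ] F [3.2 2.1 4.2] rot [ 0.006 -0.002  0.001] cm [-0.08 -0.02  0.11] [-0.06  0.39  1.06  0.04  1.92  0.16] 0.013210219538209935
```

Request:
{"fn": "move_arm", "kwargs": {
  "deltas": [0,0,0,0,-0.6,0.18,1,0,0,0,0,-1.17,0.39,1,0,0,0,0,-1.75,0.65,1,0,0,0,0,-2.29,0.93,1,0,0,0,0,-3.33,1.59,1,0,0,0,0,-4.29,2.38,1,0,0,0,0,-5.14,3.28,1,0,0,0,0,-5.87,4.28,1]
}}

```text
time: 16.65
tool_pos: [0.5306, 0.0483, 0.1357]
ee_rot: [-2.903, -0.002, 1.358]
wrist_force: [6.7, 2.9, -0.2]
width: 0.0136
finger_force: 30.0
```

```bash
python3 - <<'E'
from h import *
gk([-.0215-.1514,0,.0886-.0215])
E
```

```text
tcp [-0.1738  0.001   0.0663] F [5.8 4.3 1.2] rot [ 0.002 -0.002  0.001] cm [-0.09  0.09 -0.08] [-0.04  0.25  1.3   0.04  1.83  0.17] 0.013595547068905024
```

Request:
{"fn": "move_arm", "kwargs": {
  "deltas": [0,0,0,0,-0.3,0.5,1,0,0,0,0,-0.6,1.07,1,0,0,0,0,-0.85,1.6,1,0,0,0,0,-1.08,2.22,1,0,0,0,0,-1.26,2.8,1,0,0,0,0,-1.41,3.41,1,0,0,0,0,-1.5,4,1,0,0,0,0,-1.59,4.63,1]
}}

```text
time: 17.45
tool_pos: [0.5065, 0.0537, 0.0948]
ee_rot: [-2.907, -0.002, 1.358]
wrist_force: [8.5, 1.7, 1.1]
width: 0.0132
finger_force: 30.0
```

```bash
python3 - <<'E'
from h import *
gk([-.0215-.1673,0,.0886-.0678])
s=snap('scene'); 
cv2.imwrite('pics/c6.png',cv2.resize(s['image'][170:300,200:380,::-1],(792,572),interpolation=2))
E
```

```text
tcp [-0.188   0.0011  0.0207] F [7.4 3.4 3. ] rot [ 0.005 -0.002  0.001] cm [-0.11 -0.08 -0.01] [-0.04  0.22  1.42  0.04  1.73  0.18] 0.013179683298610368
```

View pics/c6.png

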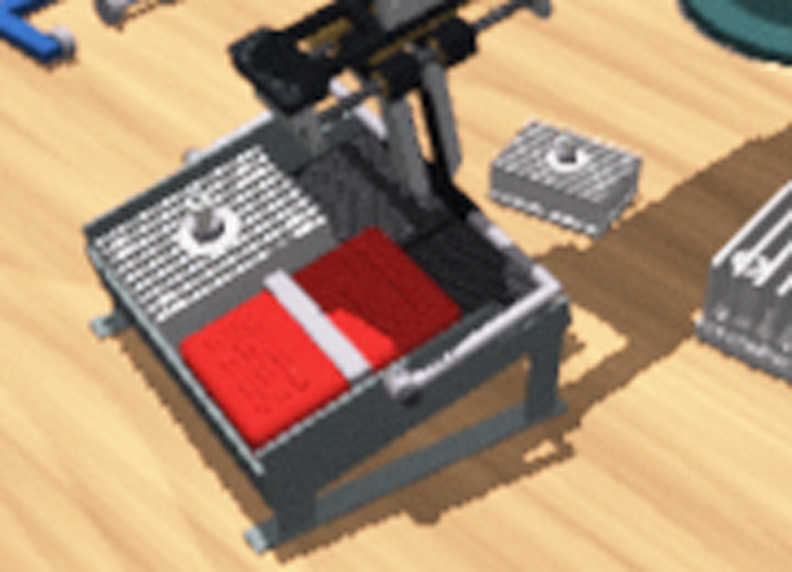

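Keeper is at the front, gripped at crop (430,205), and the parts are still seated. I'll finish the swing slowly.

Request:
{"fn": "move_arm", "kwargs": {
  "deltas": [0,0,0,0,0,0.5,1,0,0,0,0,0,0.9,1,0,0,0,0,0,1.3,1,0,0,0,0,0,1.6,1,0,0,0,0,0,1.8,1]
}}

```text
time: 18.0
tool_pos: [0.5037, 0.0543, 0.0777]
ee_rot: [-2.91, -0.003, 1.358]
wrist_force: [10.6, 1.9, 1.9]
width: 0.0125
finger_force: 30.1
```

```bash
python3 - <<'E'
from h import *
gk([-.0215-.1664,0,.0886-.0925])
E
```

```text
tcp [-0.1868  0.0011  0.0034] F [9.2 4.1 4.2] rot [ 0.008 -0.003  0.001] cm [-0.12 -0.11  0.73] [-0.04  0.22  1.45  0.04  1.7   0.18] 0.012519404875365583
```

Request:
{"fn": "move_arm", "kwargs": {
  "deltas": [0,0,0,0,0.05,0.2,1,0,0,0,0,0.1,0.4,1,0,0,0,0,0.1,0.6,1,0,0,0,0,0.1,0.8,1,0,0,0,0,0.1,0.9,1]
}}

```text
time: 18.5
tool_pos: [0.5038, 0.0543, 0.0769]
ee_rot: [-2.914, -0.003, 1.358]
wrist_force: [4.1, -0.4, 31.2]
width: 0.0125
finger_force: 30.2
```

```bash
python3 - <<'E'
from h import *
gk([-.0215-.1664,0,.0886-.0925])
E
```

```text
tcp [-0.1865  0.0012  0.0026] F [-3.4  0.5 31.3] rot [ 0.013 -0.003  0.001] cm [-0.12 -0.15  0.65] [-0.04  0.22  1.46  0.04  1.69  0.18] 0.01254009227866164
```

Request:
{"fn": "move_arm", "kwargs": {
  "deltas": [0,0,0,0,0,-0.9,1,0,0,0,0,0,-0.9,0.3,0,0,0,0,0,-0.9,0.3,0,0,0,0,0,-0.9,0.3,0,0,0,0,0,-0.9,0.3,0,0,0,0,0,-4,0.3,0,0,0,0,0,-8,0.3,0,0,0,0,0,-8,1]
}}

```text
time: 19.3
tool_pos: [0.5206, 0.0499, 0.1508]
ee_rot: [-2.91, -0.001, 1.358]
wrist_force: [0.3, -0.2, 0.3]
width: 0.028
finger_force: 0.0
```

```bash
python3 - <<'E'
from h import *
gk([-.188,0,.06])
s=snap('scene'); Q=((pts(s)-OT)@RT); im=s['image']; mx=im.max(2)
for a in range(-11,11,2):
    k=(Q[...,1]>a/100)&(Q[...,1]<(a+2)/100)&(Q[...,2]>.012)&(Q[...,2]<.055)&(Q[...,0]>-.215)&(Q[...,0]<-.165)
    print(a,k.sum(),np.median(Q[k],0).round(4) if k.any() else '',Q[k][:,2].max().round(4) if k.any() else '')
E
```

```text
tcp [-0.1872  0.0004  0.0786] F [ 0.3 -0.1  0.4] rot [ 0.008 -0.001  0.   ] cm [-0.04 -0.09  1.86] [-0.04  0.22  1.3   0.04  1.84  0.18] 0.027990884120994233
-11 26 [-0.1832 -0.1041  0.0252] 0.0298
-9 18 [-0.183  -0.0807  0.0255] 0.0288
-7 19 [-0.1834 -0.0589  0.0266] 0.0306
-5 22 [-0.1813 -0.0383  0.0273] 0.0315
-3 30 [-0.1824 -0.0217  0.0277] 0.0306
-1 30 [-0.1823  0.0006  0.028 ] 0.0311
1 27 [-0.1817  0.0189  0.0281] 0.0319
3 36 [-0.1824  0.0394  0.0274] 0.0308
5 25 [-0.1825  0.0583  0.0262] 0.0299
7 23 [-0.1823  0.0792  0.0268] 0.0287
9 26 [-0.183   0.0999  0.0268] 0.029
```

Request:
{"fn": "move_arm", "kwargs": {
  "deltas": [0,0,0,0,0.1,0,1,0,0,0,0,0.1,0,1,0,0,0,0,0.1,0,1,0,0,0,0,0.1,1.5,1,0,0,0,0,0.1,3,1,0,0,0,0,0.1,4,1,0,0,0,0,0.1,4.7,1]
}}

```text
time: 20.05
tool_pos: [0.5067, 0.0525, 0.0986]
ee_rot: [-2.899, 0.0, 1.358]
wrist_force: [0.1, 0.2, -0.0]
width: 0.0007
finger_force: 0.0
```

```bash
python3 - <<'E'
from h import *
gk([-.188,0,.06])
E
```

```text
tcp [-0.1886 -0.      0.0245] F [0.1 0.2 0. ] rot [-0.003  0.     0.   ] cm [-0.    0.05 -3.55] [-0.04  0.22  1.41  0.04  1.75  0.18] 0.0006773781912339058
```

Request:
{"fn": "move_arm", "kwargs": {
  "deltas": [0,0,0,0,0,0.3,1,0,0,0,0,0,0.6,1,0,0,0,0,0,0.8,1,0,0,0,0,0,1,1]
}}

```text
time: 20.45
tool_pos: [0.5057, 0.0528, 0.0907]
ee_rot: [-2.902, -0.0, 1.358]
wrist_force: [-0.4, -0.0, -0.4]
width: 0.0007
finger_force: 0.0
```

```bash
python3 - <<'E'
from h import *
gk([-.188,0,.06])
E
```

```text
tcp [-0.1877  0.0002  0.0166] F [-0.3 -0.1 -0.5] rot [ 0.001 -0.     0.   ] cm [-0.01 -0.03 -4.34] [-0.04  0.22  1.42  0.04  1.73  0.18] 0.0006918148736755415
```

Request:
{"fn": "move_arm", "kwargs": {
  "deltas": [0,0,0,0,0,0.2,1,0,0,0,0,0,0.4,1,0,0,0,0,0,0.6,1,0,0,0,0,0,0.8,1]
}}

```text
time: 20.85
tool_pos: [0.504, 0.0532, 0.0838]
ee_rot: [-2.903, -0.0, 1.358]
wrist_force: [-0.3, -0.7, 10.0]
width: 0.0004
finger_force: 4.8
```

```bash
python3 - <<'E'
from h import *
gk([-.188,0,.06])
E
```

```text
tcp [-0.1877  0.0002  0.0095] F [-2.6 -0.8  9.6] rot [ 0.001 -0.     0.   ] cm [-0.01 -0.02 -5.05] [-0.04  0.22  1.44  0.04  1.72  0.18] 0.00035819008292373985
```

Request:
{"fn": "move_arm", "kwargs": {
  "deltas": [0,0,0,0,0,0.15,1,0,0,0,0,0,0.3,1,0,0,0,0,0,0.3,1]
}}

```text
time: 21.15
tool_pos: [0.5041, 0.0532, 0.0837]
ee_rot: [-2.905, -0.001, 1.358]
wrist_force: [-1.8, -0.5, 13.4]
width: 0.0004
finger_force: 6.4
```

```bash
python3 - <<'E'
from h import *
gk([-.188,0,.06])
E
```

```text
tcp [-0.1876  0.0002  0.0094] F [-4.8 -0.9 12.6] rot [ 0.004 -0.001  0.   ] cm [-0.02 -0.02 -5.06] [-0.04  0.22  1.44  0.04  1.71  0.18] 0.0004361305751744433
```

The bar holds firm at 13 N, where 2 N would move it, so it's on its limit. Backing off for a last check.

Request:
{"fn": "move_arm", "kwargs": {
  "deltas": [0,0,0,0,0,-3,1,0,0,0,0,0,-8,1,0,0,0,0,0,-13,1,0,0,0,0,-3,-16,1,0,0,0,0,-6,-16,1,0,0,0,0,-6,-16,1]
}}

```text
time: 21.75
tool_pos: [0.4823, 0.0583, 0.2529]
ee_rot: [-2.907, -0.002, 1.359]
wrist_force: [0.5, -0.6, -0.4]
width: 0.0006
finger_force: 0.0
```

```bash
python3 - <<'E'
from h import *
gk([-.188,0,.06])
s=snap('scene'); Q=((pts(s).reshape(-1,3)-OT)@RT); im=s['image'].reshape(-1,3).astype(int); mx,mn=im.max(1),im.min(1)
box=(Q[:,0]>-.15)&(Q[:,0]<.03)&(abs(Q[:,1])<.105)
red=box&(im[:,0]>90)&(im[:,1]<70)&(Q[:,2]>.03)&(Q[:,2]<.07); alu=box&(Q[:,1]<-.002)&(Q[:,2]>.034)&(Q[:,2]<.052)&(mx-mn<40)&(mx>60)
for n,m in(('red',red),('head',alu)): print(n,m.sum(),cv2.minAreaRect((Q[m,:2]*1000).astype(np.float32)))
cv2.imwrite('pics/c7.png',s['image'][:,:,::-1])
E
```

```text
tcp [-0.2495  0.0005  0.1684] F [ 0.7 -0.5 -0.3] rot [ 0.005 -0.001  0.001] cm [-0.07  6.1  10.87] [-0.03  0.12  1.22  0.05  2.03  0.2 ] 0.000636337529175205
red 1398 ((-68.42485046386719, 56.59328079223633), (93.80140686035156, 136.3895721435547), 89.88163757324219)
head 1057 ((-58.05186080932617, -55.564796447753906), (88.41130065917969, 124.05577850341797), 89.3041763305664)
```

View pics/c7.png

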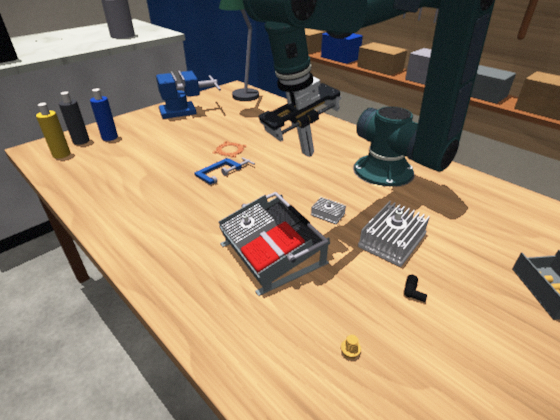

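Both parts are seated and square (red box at (273,242), head at (248,222)). The keeper is down at the front, the bystanders haven't moved and the arm is clear.

```bash
python3 -c "
from bench import robot
print(robot.close_job())"
```

```text
the job is handed in; nothing more can be done
None
```

The job is handed in at about 22 s: by the last picture and force readings, the air cleaner and cylinder head sit square against the back stop, the keeper bar is fully down at the front, and the bystanders have not moved; the judge returned no verdict.

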